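Sight the lid over its soft clay box

TASK

Swing the small damp cupboard's door wide open, lift the red clay lid out of the rack on the inside of the door, and carry it over the jars and brush pot to the red clay box, leaving the door open. Finish still holding the lid: keep it still and level, centred and squared up over the red box like a lid about to be put on, its underside about one centimetre above the box's rim, so that the fit can be sighted all round. The clay is soft, so never let the lid touch either box, and do not knock anything on the table.

Things in the scene. Friction and masses are not known exactly. Their poses are not given: they have to be found in the camera images.
- cupboard: small wooden damp cupboard 200 deep (x, door included), 220 wide (y), 220 high, fixed; origin at the centre of its underside; front with the white door faces its own -x. It stands at the robot's left, front turned roughly to the robot's right (world -y); the yaw varies
- door (a joint): hinge angle of the cupboard door in rad: 0 shut (at the start), grows as it opens, stop at 1.9; turns clockwise seen from above. White upright panel 200 wide, 206 high, 15 thick, its top 210 mm above the table. Vertical hinge at the edge nearer the robot; stays where it is left (friction about 0.1 N m)
- handle_bar (a point): point on the axis of the door handle, a dark vertical round bar 12 mm thick, 35 mm off the outer face and 175 mm from the hinge along the door. The point is 29 mm below the bar's top and 179 mm above the table; the bar is free of posts for 58 mm from its top. Turns with the door: x points from bar into the panel, y along the door towards the hinge, z up
- hinge (a point): point on the door's vertical hinge axis, which lies in the plane of the outer face at its edge, at the height of handle_bar; same axes as handle_bar
- rack (a point): centre of the floor of the upper grey rack on the door's inner face, where the lid starts, 156 mm above the table, 65 mm behind the outer face, 85 mm from the hinge along the door. Inside 122 mm (along the door) x 100 mm, lips 16 mm high. Turns with the door; same axes as handle_bar
- lid_grip (a point): centre of the lid's grip: a straight upright ridge on top of the red clay lid, 60 long (x), 14 thick (y), 32 high. Its top is 16 mm above this point, the lid plate's top 16 mm below. x along the lid's long side, z up. At the start the long side lies along the door and the ridge's top is 10 mm below the door's top edge. Lid about 0.2 kg
- lid_foot (a point): centre of the lid's lowest face, 28 mm below lid_grip, same axes: the underside of a locating rim 88 x 62 x 4 mm, above which is the lid's plate 108 x 82 x 8 mm. The underside in the goal is this lowest face; it lies on the rack's floor at the start
- red_box_rim (a point): centre of the mouth of the red clay box, level with its rim, 60 mm above the table. Open box 108 (x) x 82 (y) x 60 mm, walls 6 mm, same red clay as the lid; loose, about 0.4 kg. x along its long side, z up. The lid belongs on it either way round
- pale_box_rim (a point): the same point and axes of an equal box of cream clay: not the target, to be left alone
- jar_a: closed blue jar with a black cap, 60 mm in diameter, 130 high, origin at the centre of its underside; stands between cupboard and boxes; bystander
- jar_b: closed green jar with a white cap, otherwise like jar_a; bystander
- brush_pot: cream pot 72 mm in diameter with upright brushes, 185 high over all, origin at the centre of its underside; stands in the row with the jars; bystander
- bowl: grey-brown clay bowl, 110 mm across, 50 high, origin at the centre of its underside; bystander
- mug: cream mug, 76 mm across without its handle, 85 high, origin at the centre of its underside; bystander
Things that resemble listed ones, but are neither listed nor needed, are in the scene too. Leave any orange look-alike of the part that bears red_box_rim alone.

How it is judged (in metres and radians):
On the way, in this order (a step that is already met when the one before it is completed fails the run):
1. the door is swung wide open (1.2 rad, about 70 degrees, or more) with the lid still in its rack (value of joint door above 1.2 rad and height (world z) of lid_foot below 0.171 m), for 0.1 s.
2. the lid is lifted clear of the rack, lowest face at least 181 mm above the table, held in the fingers (height (world z) of lid_foot above 0.181 m and contact force between lid and the fingers above 1 N), for 0.1 s.
At the end, for the whole second after the job is handed in: Lid held still over the red box: centres within 8 mm, long sides parallel within 0.10 rad, level within 0.08 rad, lowest face 3 to 20 mm above the rim; boxes within 15 mm of their starts, red box upright; door open 1.0 rad or more; jars, pot, bowl and mug upright (horizontal distance between lid_foot and red_box_rim below 0.008 m and z of lid_foot in the frame of red_box_rim between 0.003 and 0.02 m and angle between the x axis of lid_foot and the x axis of red_box_rim, either way round below 0.1 rad and angle between lid_foot's own z axis and vertical below 0.08 rad and height (world z) of lid_foot below 0.085 m and contact force between lid and the fingers above 1 N and linear speed of lid below 0.02 m/s and distance of each of red_box_rim, pale_box_rim from where it was at the start of the episode below 0.015 m and angle between red_box_rim's own z axis and vertical below 0.05 rad and value of joint door above 1 rad and angle between each of jar_a, jar_b, brush_pot, bowl, mug's own z axis and vertical below 0.2 rad); the arm keeps its last pose, push and grip.
It fails at once if the lid touches the red box (contact force between lid and red_box above 0.5 N).
It fails at once if the lid touches the pale box (contact force between lid and pale_box above 0.5 N).
It fails at once if a box is shifted by more than 15 mm (distance of any of red_box_rim, pale_box_rim from where it was at the start of the episode above 0.015 m).
It fails at once if a jar, the brush pot, the bowl or the mug is knocked (shifted by more than 20 mm) (distance of any of jar_a, jar_b, brush_pot, bowl, mug from where it was at the start of the episode above 0.02 m).
It also fails if it takes over 56 s, if anything falls off the work surface, if the arm or the gripper's body presses on something with over 40 N, if the wrist force passes 120 N, or if a joint passes its speed limit or range.

ROBOT

A 6-joint arm with a two-finger parallel gripper is mounted at the origin on the work surface. World frame = base frame: x ahead of the robot, y to its left, z up, the work surface at z = 0. Lengths are in m, angles in degrees, forces in N, time in s.
With the tool pointing down it reaches from about 0.35 to 0.875 m from the base axis. Payload 4.2 kg.
Tool frame: the origin (TCP) lies midway between the tips of the shut fingers; the grasp point (between the pads) lies 19 mm behind it; y points along the fingers, x is the direction in which the jaws open and shut, and the axes are right-handed (so a half turn about y gives the same grasp; the last joint's range is limited). The gripper opens to 87 mm and grips with 3 to 60 N. Pads are 19 mm wide; open, the fingers measure 117 mm over their backs; the gripper's body (75 mm by 190 mm) begins 51 mm behind the grasp point.
Start: joints at [-55.714, 22.042, 0.453, 0, -68.411, -14.817], TCP at [0.208, -0.589, 0.223] pointing down, gripper open.
Joint ranges: [-179.83, 179.83], [-69.29, 118.12], [-61.27, 80.66], [-181.25, 117.63], [-171.15, -9.14], [-177.46, 177.46]. Speed limits (degrees/s): [159.86, 159.86, 180, 180, 180, 180].

INTERFACE

Orientations are given as a 3x3 rotation matrix whose columns are the frame's x, y, z axes.
In Python, from station import * gives the robot as it stands.
- The arm moves only by the tool jog_arm, never from a script. Its argument "series" is a list of rows, each a list of 3 entries, a list of its own where there are three numbers: the shift along the tool's x, y, z in m, then the turn, a rotation vector about the tool's x, y, z in degrees, then the finger opening in m, from 0 to 0.087. A call has 1 to 10 rows; each row shifts and turns the commanded pose from where the row before left it, along the tool's axes as they then stand; what a row does not reach is not made up. A row lasts 1/8 s, in which the tool goes at most 62.5 mm and 10.7 degrees, less where a joint would pass 70% of its speed; a pose out of reach is approached as far as the arm can. A call is refused whole if a number of a shift passes 0.0625 or a number of a turn 10.7, either way. A call with a gripper value outside its range is refused whole. The fingers move at their own pace and stop on an object; the grip force is fixed at half the most. Time passes only in rows, so rows that do not move let the fingers close. It gives the time, the measured TCP pose, the force and the opening at its end, in the units of the state.
- sense(): the state, without advancing time (a new reading comes with each control period).
- capture(name): name is "scene" or "top"; returns the picture (420x560x3 uint8, red, green, blue); there is no depth.
- camera_info(name): a dict with "fx", "fy", "cx", "cy" (pixels), "rvec" (rotation vector, rad) and "tvec" (3), from world to camera coordinates, as OpenCV has them. Camera axes: x right, y down, z forward; pixel columns grow to the right and rows downward; lengths in m; the calibration is good to about 2 mm. A picture is of the moment at which its call begins. camera_info takes no time and is no camera call.
- finish_job(): hands the job in, once; it reports no verdict.
The state is a dict: "time_s": time; "joints": joint angles; "joint_velocities": joint speeds; "effort": joint torques, N m; "tcp_pos": TCP position; "ee_rot": TCP orientation; "wrist_force": force on the tool from outside, world axes, zero at the start; "moment": the same for the moment, N m; "gripper_width": opening from 0.0 (shut) to 1.0 (fully open).
Only numpy, scipy, OpenCV 4.12 (cv2) and the standard library are available. Lean on these libraries where they do the work, as an engineer would, in place of code of your own. Each camera call takes 0.05 s, during which the arm holds its last target. There are 200 camera calls.

## Working session

There is one attempt and no reset: what is moved stays moved. The work goes in short steps, Python scripts to look and compute and a tool call to move; the robot and the scene stay as the last step left them, time stands still between calls to the robot, and variables do not carry over. Pictures are saved under pics/ and viewed, about 8 in all and at most 12, crops included, and the job is handed in when it is done.

Besides the shell and the picture viewer there is one more tool, called after ">>>" as name(argument=value, ...) on one line, values as JSON. jog_arm: Moves the arm, as the interface text tells. Its arguments: {"type":"object","properties":{"series":{"type":"array","items":{"type":"array"}}},"required":["series"]}

```bash
ls; mkdir -p pics; python3 - <<'E'
from station import *
import cv2
for n in("scene","top"):
    im=capture(n); cv2.imwrite(f"pics/{n}0.png",im[:,:,::-1]); i=camera_info(n); print(n,i)
    R=cv2.Rodrigues(i["rvec"].__array__() if hasattr(i["rvec"],"__array__") else __import__("numpy").array(i["rvec"],float))[0]
    print("pos",-R.T@i["tvec"]); print(R)
s=sense();print(s)
E
```

```text
pics
scene {'fx': 398.42788951980066, 'fy': 398.42788951980066, 'cx': 276.3794397111356, 'cy': 210.23592568549634, 'rvec': array([ 2.13359421,  0.8813715 , -0.40981215]), 'tvec': array([-0.44746272, -0.15195706,  1.60377269])}
pos [ 1.25074213 -0.61861991  0.92106146]
[[ 0.70802268  0.70618843 -0.00133417]
 [ 0.45613675 -0.45876217 -0.76254609]
 [-0.53911329  0.53929136 -0.64693252]]
top {'fx': 380.8144932632415, 'fy': 380.8144932632415, 'cx': 273.4234562463549, 'cy': 215.3287641411408, 'rvec': array([ 2.16218228, -2.17224817,  0.14589456]), 'tvec': array([0.00227773, 0.62153341, 1.2102477 ])}
pos [0.47348309 0.01896139 1.27532847]
[[-0.00554636 -0.99987001  0.01513908]
 [-0.99291441  0.00370941 -0.11877376]
 [ 0.11870217 -0.01569058 -0.99280592]]
{'time_s': 0.1, 'joints': array([-5.57144014e+01,  2.20862447e+01,  3.87429714e-01, -2.50818551e-02,
       -6.84104002e+01, -1.48181491e+01]), 'joint_velocities': array([-0.07460478, -0.06029448,  0.11237209,  0.1227151 , -0.00480581,
       -0.11249311]), 'effort': array([-7.65091663e-04, -3.91689527e+01,  1.87932891e+01,  4.23199788e+00,
        1.33950627e-02, -7.39161283e-05]), 'tcp_pos': array([ 0.20814793, -0.58875296,  0.22156954]), 'ee_rot': array([[-3.33118322e-01, -7.37438106e-04, -9.42884743e-01],
       [ 9.42883022e-01,  1.80421922e-03, -3.33119125e-01],
       [ 1.94682552e-03, -9.99998100e-01,  9.42993884e-05]]), 'wrist_force': array([-0.16644492,  0.75929337, -0.41079318]), 'moment': array([ 0.02433551, -0.00248721, -0.00412751]), 'gripper_width': 0.999692401305309}
```

View pics/scene0.png

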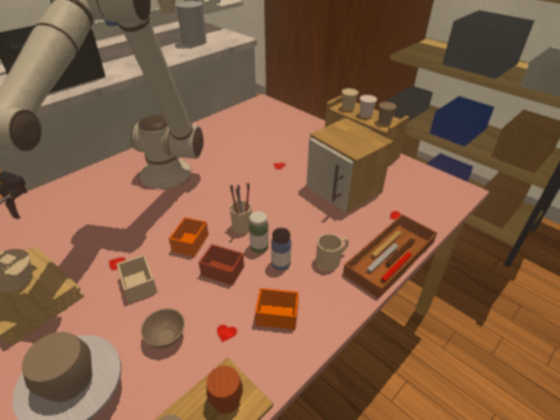

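View pics/top0.png

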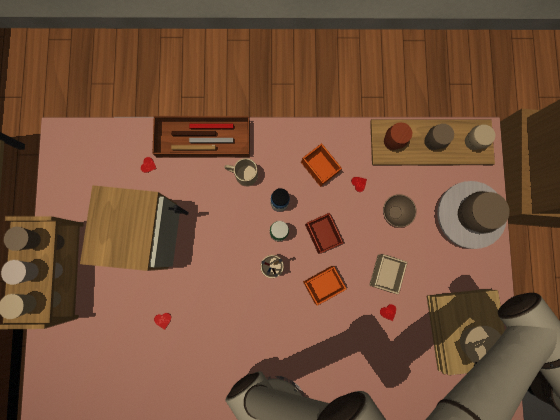

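The scene view shows the cupboard at about (345,165), its handle bar at (336,182) and the dark-red box at (222,264); two orange boxes are decoys. In the top view the cupboard roof is at (120,228), the door's white edge at (155,232) and the red box at (325,233). The pot is at (273,267), the jars at (279,230) and (280,200), the pale box at (390,273).

```bash
cat > h.py <<'E'
from station import *
import numpy as np, cv2
def cam(n):
    i=camera_info(n);R=cv2.Rodrigues(np.array(i["rvec"],float))[0];t=np.array(i["tvec"],float)
    return np.array([[i["fx"],0,i["cx"]],[0,i["fy"],i["cy"]],[0,0,1]]),R,t
def ray(n,uv,z):
    K,R,t=cam(n);c=-R.T@t;d=R.T@np.linalg.solve(K,[uv[0],uv[1],1.]);return c+d*(z-c[2])/d[2]
def proj(n,P):
    K,R,t=cam(n);q=K@(R@np.array(P,float)+t);return q[:2]/q[2]
def tri(a,b):
    A=[];r=[]
    for n,uv in(("scene",a),("top",b)):
        K,R,t=cam(n);P=K@np.c_[R,t]
        A+= [uv[0]*P[2]-P[0],uv[1]*P[2]-P[1]]
    A=np.array(A);return np.linalg.lstsq(A[:,:3],-A[:,3],rcond=None)[0]
def blobs(im,lo,hi,box,amin=60):
    x0,y0,x1,y1=box;h=cv2.cvtColor(im,cv2.COLOR_RGB2HSV)[y0:y1,x0:x1]
    m=cv2.inRange(h,lo,hi);cs,_=cv2.findContours(m,0,2)
    return [c+np.array([x0,y0]) for c in cs if cv2.contourArea(c)>amin]
E
python3 - <<'E'
from h import *
np.set_printoptions(precision=4,suppress=True)
t=cv2.cvtColor(cv2.imread("pics/top0.png"),cv2.COLOR_BGR2RGB)
for n,p in dict(red=(325,220),redfloor=(325,233),roof=(120,230),door=(156,230),pink=(240,300),pale=(377,275)).items():
    print(n,cv2.cvtColor(t,cv2.COLOR_RGB2HSV)[p[1],p[0]])
a=cv2.resize(t[175:290,70:215],None,fx=4,fy=4,interpolation=cv2.INTER_CUBIC)
b=cv2.resize(t[205:262,295:355],None,fx=4,fy=4,interpolation=cv2.INTER_CUBIC)
s=cv2.cvtColor(cv2.imread("pics/scene0.png"),cv2.COLOR_BGR2RGB)
c=cv2.resize(s[115:215,295:395],None,fx=3,fy=3,interpolation=cv2.INTER_CUBIC)
W=np.zeros((600,800,3),np.uint8);W[:460,:580]=a;W[:228,580-20:800]=b[:, :240];W[300:600,500:800]=c
cv2.imwrite("pics/c1.png",W[:,:,::-1])
E
```

```text
red [  6 191 124]
redfloor [  6 192 125]
roof [ 17 153 142]
door [ 22  51 176]
pink [  9 111 166]
pale [ 19  95 142]
```

View pics/c1.png

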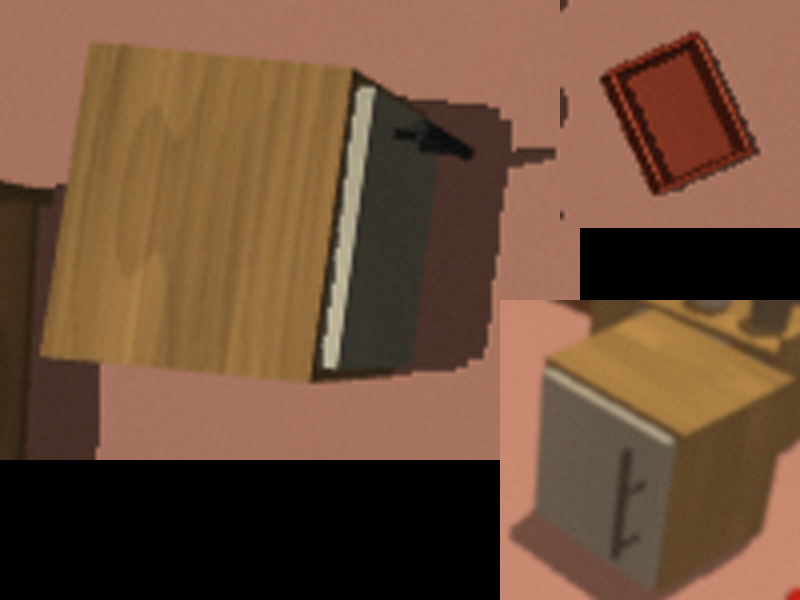

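The crop shows the roof corners, the white strip of the door's top edge from crop (377,87) to (338,370) and the handle bar from (425,122) to (470,152). The red box rim corners are at (605,75), (697,33), (757,152) and (658,193).

```bash
python3 - <<'E'
from h import *
np.set_printoptions(precision=4,suppress=True)
C=lambda x,y:(70+x/4-.375,175+y/4-.375)
B=lambda x,y:(295+(x-560)/4-.375,205+y/4-.375)
roof=[ray("top",C(*p),.22) for p in((92,43),(352,68),(312,382),(42,356))]
print("roof",np.array(roof)[:,:2]); e=np.diff(np.array(roof+[roof[0]]),axis=0);print(np.linalg.norm(e,axis=1),np.degrees(np.arctan2(e[:,1],e[:,0])))
d=[ray("top",C(*p),.21) for p in((377,87),(338,370))];print("door outer edge",d,np.linalg.norm(d[0]-d[1]))
t=cv2.imread("pics/top0.png")[:,:,::-1];s=cv2.imread("pics/scene0.png")[:,:,::-1]
r=[ray("top",B(*p),.06) for p in((605,75),(697,33),(757,152),(658,193))]
r=np.array(r);e=np.diff(np.r_[r,r[:1]],axis=0);print("red",r.mean(0),np.linalg.norm(e,axis=1),np.degrees(np.arctan2(e[:,1],e[:,0])))
c=max(blobs(t,(0,150,30),(9,255,255),(300,205,352,260)),key=cv2.contourArea)
q=cv2.boxPoints(cv2.minAreaRect(c));q=np.array([ray("top",p,.06) for p in q]);e=np.diff(np.r_[q,q[:1]],axis=0);print("red mask",q.mean(0),np.linalg.norm(e,axis=1),np.degrees(np.arctan2(e[:,1],e[:,0])))
# scene view of red box: top rim mask corners
c=max(blobs(s,(0,120,20),(12,255,140),(195,240,250,288)),key=cv2.contourArea)
h=cv2.convexHull(c);print(cv2.approxPolyDP(h,3,True)[:,0].tolist())
for n,p,z in(("pot",(273,267),.1),("potbase",(273,267),0.09),("jar_b",(279,230),.13),("jar_a",(280,200),.13),("mug",(246,172),.085),("bowl",(399,211),.05),("pale",(390,273),.06)):print(n,ray("top",p,z)[:2])
# handle
hx=d[1]-d[0];u=hx/np.linalg.norm(hx) # toward hinge (near robot)
nrm=np.array([-u[1],u[0],0]); print("u",u,"n",nrm)
E
```

```text
roof [[0.6859 0.5076]
 [0.6677 0.3261]
 [0.4503 0.3467]
 [0.4689 0.5305]]
[0.1825 0.2184 0.1848 0.2182] [-95.7385 174.5965  84.2096  -6.027 ]
door outer edge [array([0.6559, 0.311 , 0.21  ]), array([0.4581, 0.3322, 0.21  ])] 0.19888378374817522
red [ 0.5616 -0.1634  0.06  ] [0.082  0.1064 0.0861 0.1029] [ -65.7412 -154.4663  111.9439   23.3298]
red mask [ 0.5619 -0.1613  0.06  ] [0.0889 0.1082 0.0881 0.1077] [ -65.8262 -156.8186  113.8563   23.6083]
[[212, 245], [244, 253], [243, 267], [231, 285], [200, 275], [199, 262]]
pot [0.4548 0.0026]
potbase [0.4547 0.0024]
jar_b [ 0.5658 -0.0157]
jar_a [ 0.6574 -0.0194]
mug [0.7553 0.0868]
bowl [ 0.6327 -0.4101]
pale [ 0.4332 -0.369 ]
u [-0.9943  0.1064  0.    ] n [-0.1064 -0.9943  0.    ]
```

>>> jog_arm(series=[[[0,-0.04,0],[0,0,0],0.06],[[0,-0.04,0],[0,0,0],0.06],[[0.034,0,-0.034],[0,0,0],0.06],[[0.034,0,-0.034],[0,0,0],0.06],[[0.034,0,-0.034],[0,0,0],0.06],[[0.034,0,-0.034],[0,0,0],0.06],[[0.034,0,-0.034],[0,0,0],0.06],[[0.034,0,-0.034],[0,0,0],0.06],[[0.034,0,-0.034],[0,0,0],0.06],[[0.034,0,-0.034],[0,0,0],0.06]])

```text
time_s: 1.35
tcp_pos: [0.3743, -0.2406, 0.3023]
ee_rot: [[-0.333, -0.0, -0.943], [0.943, 0.0, -0.333], [0.0, -1.0, 0.0]]
wrist_force: [0.8, -0.0, -0.9]
gripper_width: 0.69
```

>>> jog_arm(series=[[[0.034,0,-0.034],[0,0,0],0.06],[[0.034,0,-0.034],[0,0,0],0.06],[[0.034,0,-0.034],[0,0,0],0.06],[[0.034,0,-0.034],[0,0,0],0.06],[[0.034,0,-0.034],[0,0,0],0.06],[[0.034,0,-0.034],[0,0,0],0.06],[[0.034,0,-0.034],[0,0,0],0.06],[[0.034,0,-0.034],[0,0,0],0.06],[[0.034,0,-0.034],[0,0,0],0.06],[[0.034,0,-0.034],[0,0,0],0.06]])

```text
time_s: 2.6
tcp_pos: [0.5816, 0.1932, 0.302]
ee_rot: [[-0.333, -0.001, -0.943], [0.943, -0.0, -0.333], [-0.0, -1.0, 0.001]]
wrist_force: [0.3, 0.3, -0.2]
gripper_width: 0.689
```

>>> jog_arm(series=[[[0.034,0,-0.034],[0,0,0],0.06],[[0.034,0,-0.034],[0,0,0],0.06],[[0,0,0],[0,-10,0],0.06],[[0,0,0],[0,-10,0],0.06],[[0,0,0],[0,-10,0],0.06],[[0,0,0],[0,-10,0],0.06],[[0,0,0],[0,-10,0],0.06],[[0,0,0],[0,-10,0],0.06],[[0,0,0],[0,-4.7,0],0.06],[[0,0,0],[0,0,0],0.06]])

```text
time_s: 3.85
tcp_pos: [0.6226, 0.2785, 0.3019]
ee_rot: [[-0.995, -0.001, -0.103], [0.103, -0.0, -0.995], [0.001, -1.0, 0.001]]
wrist_force: [-1.2, 0.6, -0.9]
gripper_width: 0.688
```

>>> jog_arm(series=[[[-0.006,0.025,-0.001],[0,0,0],0.06],[[0,0.025,0],[0,0,0],0.06],[[0,0.025,0],[0,0,0],0.06],[[0,0,0],[0,0,0],0.06]])

```text
time_s: 4.35
tcp_pos: [0.6277, 0.2782, 0.2248]
ee_rot: [[-0.995, -0.005, -0.103], [0.103, -0.003, -0.995], [0.005, -1.0, 0.003]]
wrist_force: [-0.2, -0.1, 0.2]
gripper_width: 0.688
```

```bash
python3 - <<'E'
from h import *
s=capture("scene");t=capture("top");print(sense()["tcp_pos"])
W=np.zeros((400,800,3),np.uint8)
W[:,:400]=cv2.resize(s[100:200,290:390],(400,400),interpolation=2);W[:,400:]=cv2.resize(t[170:270,110:210],(400,400),interpolation=2)
cv2.imwrite("pics/c2.png",W[:,:,::-1])
p=sense()["tcp_pos"];print(proj("scene",p),proj("scene",p-[0,0,.017]),proj("top",p))
E
```

```text
[0.62931388 0.27895773 0.22826769]
[337.62378679 157.7489202 ] [337.10392609 162.2410866 ] [173.45332041 204.70629712]
```

View pics/c2.png

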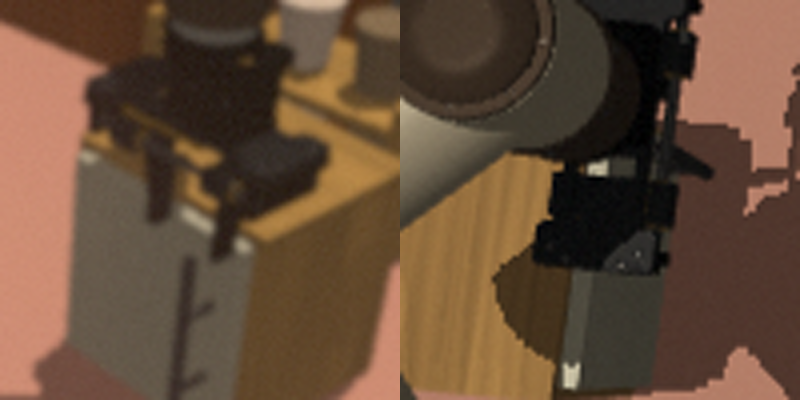

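The bar's top sits at scene pixel (337,164), midway between the fingertips, which matches the prediction. I'll descend and grip.

>>> jog_arm(series=[[[0,0.02,0],[0,0,0],0.06],[[0,0.02,0],[0,0,0],0.06],[[0,0.019,0],[0,0,0],0.06],[[0,0,0],[0,0,0],0.0],[[0,0,0],[0,0,0],0.0],[[0,0,0],[0,0,0],0.0],[[0,0,0],[0,0,0],0.0],[[0,0,0],[0,0,0],0.0]])

```text
time_s: 5.45
tcp_pos: [0.629, 0.2789, 0.1689]
ee_rot: [[-0.995, 0.0, -0.102], [0.102, 0.0, -0.995], [-0.0, -1.0, -0.0]]
wrist_force: [0.3, 0.6, -1.0]
gripper_width: 0.208
```

>>> jog_arm(series=[[[0,0,0],[0,0,0],0.0],[[0,0,0],[0,0,0],0.0],[[0.0046,0,0.0181],[0,6,0],0.0],[[0.0046,0,0.0181],[0,6,0],0.0],[[0.0046,0,0.0181],[0,6,0],0.0],[[0,0,0],[0,0,0],0.0]])

```text
time_s: 6.2
tcp_pos: [0.6038, 0.2275, 0.1688]
ee_rot: [[-0.915, -0.001, -0.405], [0.405, -0.001, -0.915], [0.0, -1.0, 0.001]]
wrist_force: [1.8, -1.8, -1.2]
gripper_width: 0.127
```

>>> jog_arm(series=[[[0.0046,0,0.0181],[0,6,0],0.0],[[0.0046,0,0.0181],[0,6,0],0.0],[[0.0046,0,0.0181],[0,6,0],0.0],[[0.0046,0,0.0181],[0,6,0],0.0],[[0.0046,0,0.0181],[0,6,0],0.0],[[0.0046,0,0.0181],[0,6,0],0.0],[[0.0046,0,0.0181],[0,6,0],0.0],[[0.0046,0,0.0181],[0,6,0],0.0],[[0.0046,0,0.0181],[0,6,0],0.0],[[0,0,0],[0,0,0],0.0]])

```text
time_s: 7.45
tcp_pos: [0.4603, 0.154, 0.1688]
ee_rot: [[-0.213, -0.0, -0.977], [0.977, 0.002, -0.213], [0.002, -1.0, -0.0]]
wrist_force: [-0.8, 2.8, -2.0]
gripper_width: 0.13
```

>>> jog_arm(series=[[[0.0046,0,0.0181],[0,6,0],0.0],[[0.0046,0,0.0181],[0,6,0],0.0],[[0,0,0],[0,0,0],0.0],[[0,0,0],[0,0,0],0.0]])

```text
time_s: 7.95
tcp_pos: [0.4249, 0.1574, 0.1687]
ee_rot: [[-0.005, 0.001, -1.0], [1.0, 0.001, -0.005], [0.001, -1.0, -0.001]]
wrist_force: [0.4, 3.1, -1.7]
gripper_width: 0.129
```

>>> jog_arm(series=[[[0,0,0],[0,0,0],0.06],[[0,0,0],[0,0,0],0.06],[[0,0,0],[0,0,0],0.06],[[0,-0.03,0],[0,0,0],0.06],[[0,-0.04,0],[0,0,0],0.06],[[0,-0.04,0],[0,0,0],0.06],[[0,-0.04,0],[0,0,0],0.06],[[-0.05,0,0],[0,0,0],0.04],[[-0.05,0,0],[0,0,0],0.04],[[-0.05,0,0],[0,0,0],0.04]])

```text
time_s: 9.2
tcp_pos: [0.424, 0.0046, 0.3187]
ee_rot: [[-0.004, 0.0, -1.0], [1.0, -0.0, -0.004], [-0.0, -1.0, -0.0]]
wrist_force: [1.0, -0.3, 0.4]
gripper_width: 0.484
```

>>> jog_arm(series=[[[0,0,0],[0,-10,0],0.045],[[0,0,0],[0,-10,0],0.045],[[0,0,0],[0,-10,0],0.045],[[0,0,0],[0,-10,0],0.045],[[0,0,0],[0,-10,0],0.045],[[0,0,0],[0,-10,0],0.045],[[0,0,0],[0,-10,0],0.045],[[0,0,0],[0,-10,0],0.045],[[0,0,0],[0,-10,0],0.045],[[0,0,0],[0,0,0],0.045]])

```text
time_s: 10.45
tcp_pos: [0.4242, 0.006, 0.3185]
ee_rot: [[-1.0, -0.001, 0.001], [-0.001, -0.0, -1.0], [0.001, -1.0, 0.0]]
wrist_force: [0.3, 0.4, 0.3]
gripper_width: 0.518
```

```bash
python3 - <<'E'
from h import *
s=capture("scene");t=capture("top")
cv2.imwrite("pics/s3.png",s[:,:,::-1]);cv2.imwrite("pics/t3.png",t[:,:,::-1])
for n in("scene","top"):print(proj(n,[.523,.247,.2]))
W=np.zeros((480,800,3),np.uint8)
W[:,:400]=cv2.resize(s[100:220,270:370],(400,480),interpolation=2);W[:,400:]=cv2.resize(t[170:290,130:230],(400,480),interpolation=2)
cv2.imwrite("pics/c3.png",W[:,:,::-1])
E
```

```text
[305.53185004 156.3699277 ]
[186.37433766 243.59041329]
```

View pics/c3.png

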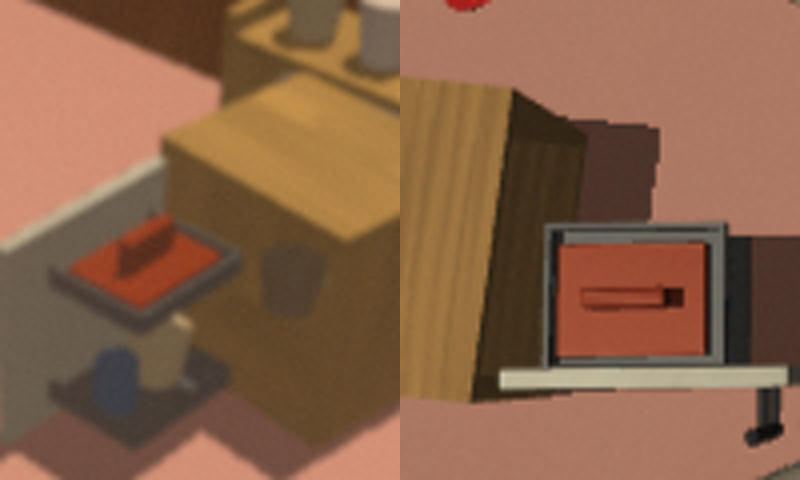

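The lid lies level in the rack with its ridge centred at top-view pixel (185,244), about 3 mm from the predicted spot. It is aligned with world y.

>>> jog_arm(series=[[[-0.0196,0,-0.0488],[0,0,0],0.045],[[-0.0196,0,-0.0488],[0,0,0],0.045],[[-0.0196,0,-0.0488],[0,0,0],0.045],[[-0.0196,0,-0.0488],[0,0,0],0.045],[[-0.0196,0,-0.0488],[0,0,0],0.045],[[0,0.04,0],[0,0,0],0.045],[[0,0.03,0],[0,0,0],0.045],[[0,0.02,0],[0,0,0],0.045],[[0,0,0],[0,0,0],0.045],[[0,0,0],[0,0,0],0.045]])

```text
time_s: 11.8
tcp_pos: [0.5224, 0.2508, 0.2296]
ee_rot: [[-1.0, 0.002, 0.002], [-0.002, 0.001, -1.0], [-0.002, -1.0, -0.001]]
wrist_force: [1.4, -0.0, -0.7]
gripper_width: 0.52
```

>>> jog_arm(series=[[[0,0.02,0],[0,0,0],0.045],[[0,0.02,0],[0,0,0],0.045],[[0,0.01,0],[0,0,0],0.045],[[0,0.006,0],[0,0,0],0.045],[[0,0,0],[0,0,0],0.045],[[0,0,0],[0,0,0],0.03],[[0,0,0],[0,0,0],0.02],[[0,0,0],[0,0,0],0.0],[[0,0,0],[0,0,0],0.0],[[0,0,0],[0,0,0],0.0]])

```text
time_s: 13.05
tcp_pos: [0.522, 0.2506, 0.1728]
ee_rot: [[-1.0, 0.001, 0.003], [-0.003, 0.0, -1.0], [-0.001, -1.0, -0.0]]
wrist_force: [0.4, -0.0, 0.5]
gripper_width: 0.16
```

>>> jog_arm(series=[[[0,0,0],[0,0,0],0.0],[[0,0,0],[0,0,0],0.0],[[0,-0.01,0],[0,0,0],0.0],[[0,-0.02,0],[0,0,0],0.0],[[0,-0.03,0],[0,0,0],0.0],[[0,-0.03,0],[0,0,0],0.0],[[0,0,0],[0,0,0],0.0]])

```text
time_s: 13.92
tcp_pos: [0.5225, 0.2512, 0.2652]
ee_rot: [[-1.0, 0.004, 0.003], [-0.003, 0.003, -1.0], [-0.004, -1.0, -0.003]]
wrist_force: [0.4, 0.0, -2.0]
gripper_width: 0.158
```

>>> jog_arm(series=[[[-0.0033,0,0.0344],[0,0,0],0.0],[[-0.0033,0,0.0344],[0,0,0],0.0],[[-0.0033,0,0.0344],[0,0,0],0.0],[[-0.0033,0,0.0344],[0,0,0],0.0],[[-0.0033,0,0.0344],[0,0,0],0.0],[[-0.0033,0,0.0344],[0,0,0],0.0],[[-0.0033,0,0.0344],[0,0,0],0.0],[[-0.0033,0,0.0344],[0,0,0],0.0],[[-0.0033,0,0.0344],[0,0,0],0.0],[[-0.0033,0,0.0344],[0,0,0],0.0]])

```text
time_s: 15.18
tcp_pos: [0.5547, -0.0942, 0.2607]
ee_rot: [[-1.0, -0.004, 0.003], [-0.003, 0.001, -1.0], [0.004, -1.0, -0.001]]
wrist_force: [1.1, 0.2, -2.3]
gripper_width: 0.155
```

>>> jog_arm(series=[[[-0.0033,0,0.0344],[0,0,0],0.0],[[-0.0033,0,0.0344],[0,0,0],0.0],[[0,0,0],[0,9.5,0],0.0],[[0,0,0],[0,9.5,0],0.0],[[0,0,0],[0,9.5,0],0.0],[[0,0,0],[0,9.5,0],0.0],[[0,0,0],[0,9.5,0],0.0],[[0,0,0],[0,9.5,0],0.0],[[0,0,0],[0,9.5,0],0.0],[[0,0,0],[0,0,0],0.0]])

```text
time_s: 16.42
tcp_pos: [0.5617, -0.1618, 0.2609]
ee_rot: [[-0.403, -0.003, -0.915], [0.915, 0.001, -0.403], [0.002, -1.0, 0.003]]
wrist_force: [-0.7, -0.1, -1.7]
gripper_width: 0.161
```

>>> jog_arm(series=[[[0,0.03,0],[0,0,0],0.0],[[0,0.03,0],[0,0,0],0.0],[[0,0.03,0],[0,0,0],0.0],[[0,0.03,0],[0,0,0],0.0],[[0,0.02,0],[0,0,0],0.0],[[0,0,0],[0,0,0],0.0],[[0,0,0],[0,0,0],0.0]])

```text
time_s: 17.3
tcp_pos: [0.5631, -0.1623, 0.1232]
ee_rot: [[-0.403, 0.001, -0.915], [0.915, -0.0, -0.403], [-0.001, -1.0, -0.001]]
wrist_force: [0.5, -0.8, -1.6]
gripper_width: 0.157
```

```bash
python3 - <<'E'
from h import *
s=capture("scene");t=capture("top");q=sense();print(q["tcp_pos"],q["ee_rot"][:,0])
cv2.imwrite("pics/s4.png",s[:,:,::-1]);cv2.imwrite("pics/t4.png",t[:,:,::-1])
s0=cv2.imread("pics/s3.png")[:,:,::-1]
W=np.zeros((600,800,3),np.uint8)
W[:400,:400]=cv2.resize(s[225:305,180:260],(400,400),interpolation=2);W[:400,400:]=cv2.resize(s0[225:305,180:260],(400,400),interpolation=2)
W[400:,200:600]=cv2.resize(t[200:270,280:420],(400,200),interpolation=2)
cv2.imwrite("pics/c4.png",W[:,:,::-1])
E
```

```text
[ 0.56330646 -0.16219163  0.12375271] [-0.40222569  0.91553987 -0.00111031]
```

View pics/c4.png

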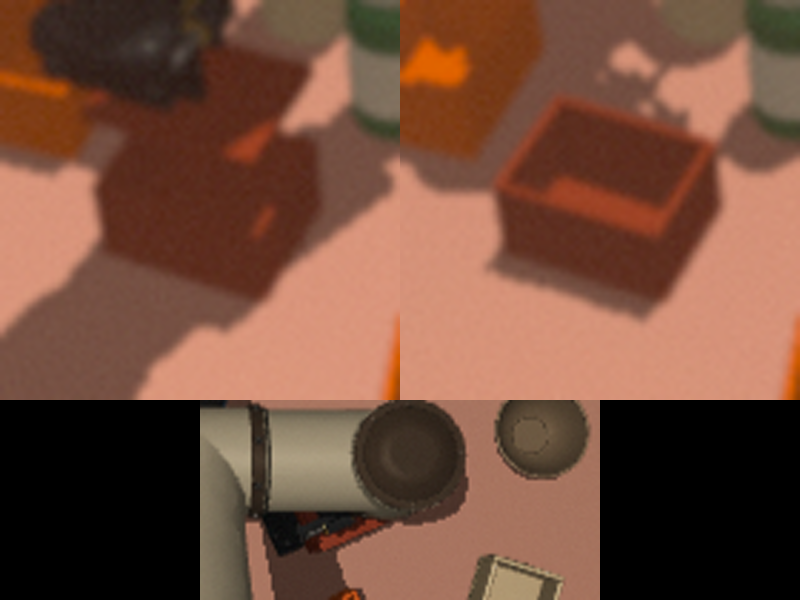

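The left half of the crop shows the lid over the box at low contrast. The right half shows the box rim before the move, with corners at crop (562,97), (715,145), (655,235) and (500,182). I'll measure both in this one view.

```bash
python3 - <<'E'
from h import *
np.set_printoptions(precision=4,suppress=True)
px=[((x-400)/5+180-.4,y/5+225-.4) for x,y in((562,97),(715,145),(655,235),(500,182))]
r=np.array([ray("scene",p,.06) for p in px]);e=np.diff(np.r_[r,r[:1]],axis=0)
print("scene red",r.mean(0),np.linalg.norm(e,axis=1),np.degrees(np.arctan2(e[:,1],e[:,0])))
# expected lid-plate corners from TCP for overlay
c=np.array([.5633,-.1622,0]);y=np.radians(23.7);X=np.array([np.cos(y),np.sin(y),0]);Y=np.array([-X[1],X[0],0])
s=cv2.imread("pics/s4.png")
lab=cv2.resize(s[225:305,180:260],(560,560),interpolation=2)
g=cv2.convertScaleAbs(lab,alpha=2.2)
h=g.copy()
for z,col in((.119,(255,255,0)),(.111,(0,255,0))):
    P=[proj("scene",c+a*.054*X+b*.041*Y+[0,0,z]) for a,b in((1,1),(1,-1),(-1,-1),(-1,1))]
    print(z,np.array(P))
    P=np.array([((p[0]-180+.5)*7,(p[1]-225+.5)*7) for p in P],np.int32)
    for p in P: cv2.circle(h,tuple(int(v) for v in p),4,col,1)
P=np.array([((p[0]-180+.5)*7,(p[1]-225+.5)*7) for p in px],np.int32)
for p in P: cv2.circle(h,tuple(int(v) for v in p),4,(255,0,255),1)
cv2.imwrite("pics/c5.png",h)
t=cv2.imread("pics/t4.png")
E
```

```text
scene red [ 0.5689 -0.1661  0.06  ] [0.1036 0.0757 0.102  0.0746] [  22.1733  -67.9667 -158.4163  113.3157]
0.119 [[242.3669 236.7477]
 [229.7153 256.2235]
 [195.1925 246.0467]
 [209.2284 227.5672]]
0.111 [[242.523  238.7333]
 [229.9394 258.2227]
 [195.5692 248.0396]
 [209.5253 229.5428]]
```

View pics/c5.png

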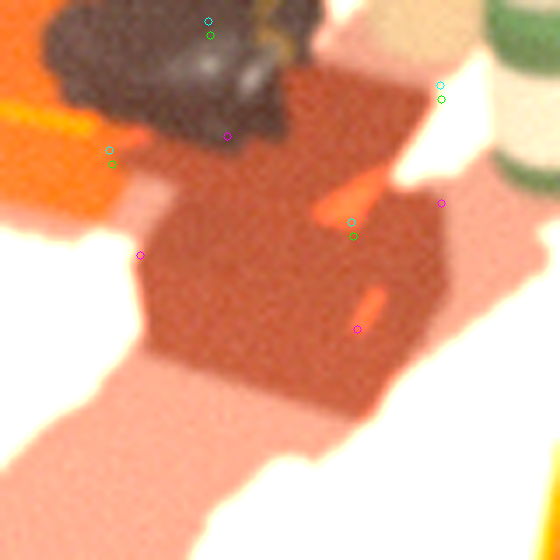

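The predicted lid corner (440,85) is about 1 px from the observed one (435,93). I'll fit the far-right edges of the lid and the box sub-pixel in this same view to get their offset.

```bash
cat >> h.py <<'E'
def edge(im,p,q,w=3):
    """sub-pixel line near p-q: strongest colour step along normals -> (point,dir,rms)"""
    im=cv2.GaussianBlur(im,(0,0),.7).astype(np.float32);p=np.array(p,float);q=np.array(q,float);d=(q-p)/np.linalg.norm(q-p);n=np.array([-d[1],d[0]])
    o=np.arange(-w,w+.01,.1);pts=[]
    for f in np.linspace(.1,.9,25):
        c=p+f*(q-p);xy=c+o[:,None]*n
        v=cv2.remap(im,xy[:,:1].astype(np.float32),xy[:,1:].astype(np.float32),cv2.INTER_CUBIC)[:,0]
        g=np.linalg.norm(np.gradient(v,axis=0),axis=1);g[g<.5*g.max()]=0;pts.append(c+n*(g@o/g.sum()))
    pts=np.array(pts,np.float32);vx,vy,x,y=cv2.fitLine(pts,cv2.DIST_HUBER,0,.01,.01).ravel()
    r=(pts-[x,y])@np.array([-vy,vx]);return np.array([x,y]),np.array([vx,vy]),np.median(abs(r))
def meet(a,b):
    s=np.linalg.solve(np.c_[a[1],-b[1]],b[0]-a[0]);return a[0]+s[0]*a[1]
E
python3 - <<'E'
from h import *
np.set_printoptions(precision=4,suppress=True)
s3=cv2.imread("pics/s3.png");s4=cv2.imread("pics/s4.png")
A=lambda x,y:((x-400)/5+180-.4,y/5+225-.4)   # c4 right
L=lambda x,y:(x/7+180-.43,y/7+225-.43)      # c5
def ang(l,z):
    a=ray("scene",l[0],z);b=ray("scene",l[0]+l[1]*5,z);return np.degrees(np.arctan2(*(b-a)[[1,0]]))%180
far=edge(s3,A(562,97),A(715,145));left=edge(s3,A(562,97),A(500,182))
bot=edge(s3,A(505,258),A(655,303));rgt=edge(s3,A(718,205),A(658,303))
rv=edge(s3,A(716,150),A(720,200));lv=edge(s3,A(498,185),A(505,250))
for n,l,z in(("far",far,.06),("left",left,.06),("bot",bot,0),("rgt",rgt,0)):print(n,l[2],ang(l,z))
c1=ray("scene",meet(far,left),.06);c2=ray("scene",meet(bot,rgt),0);print("box opp corners",c1,c2,(c1+c2)/2,np.linalg.norm((c1-c2)[:2]),"want .1356")
c3=ray("scene",meet(far,rv),.06);print("far right rim",c3,"len",np.linalg.norm(c3-c1))
lf=edge(s4,L(320,68),L(425,92));lr=edge(s4,L(432,98),L(395,160))
print("lid far",lf[2],ang(lf,.119),"right",lr[2],ang(lr,.119));lc=ray("scene",meet(lf,lr),.119);print("lid corner",lc)
y=np.radians(23.7);X=np.array([np.cos(y),np.sin(y),0]);Y=np.array([-X[1],X[0],0])
print("lid centre",lc-.054*X-.041*Y,"box centre from far-right",c3-.054*X-.041*Y,"from far-left",c1+.054*X-.041*Y)
E
```

```text
far 0.0887357 25.801696514132928
left 0.08700132 113.2117622317687
bot 0.21922457 26.20103209220889
rgt 0.0398418 113.49164795132
box opp corners [ 0.5085 -0.1538  0.06  ] [ 0.6344 -0.1897  0.    ] [ 0.5715 -0.1717  0.03  ] 0.13094556176496375 want .1356
far right rim [ 0.6003 -0.1094  0.06  ] len 0.10189871295854866
lid far 0.07366371 24.2296294266474 right 0.0412066 113.75017132945796
lid corner [ 0.6013 -0.1054  0.119 ]
lid centre [ 0.5683 -0.1647  0.119 ] box centre from far-right [ 0.5673 -0.1687  0.06  ] from far-left [ 0.5744 -0.1696  0.06  ]
```

```bash
python3 - <<'E'
from h import *
np.set_printoptions(precision=4,suppress=True)
t0=cv2.imread("pics/top0.png");t3=cv2.imread("pics/t3.png")
B=lambda x,y:(295+(x-560)/4-.375,205+y/4-.375)
C=lambda x,y:(130+(x-400)/4-.375,170+y/4-.375)
def quad(im,P,z,w):
    E=[edge(im,P[i],P[(i+1)%4],w) for i in range(4)]
    c=np.array([ray("top",meet(E[i-1],E[i]),z) for i in range(4)]);e=np.diff(np.r_[c,c[:1]],axis=0)
    print([round(float(x[2]),2) for x in E],"c",c.mean(0),"len",np.linalg.norm(e,axis=1),"ang",np.degrees(np.arctan2(e[:,1],e[:,0]))%180);return c
r=quad(t0,[B(605,75),B(697,33),B(757,152),B(658,193)],.06,1.8);
y=np.radians(23.7);X=np.array([np.cos(y),np.sin(y),0]);Y=np.array([-X[1],X[0],0])
print("box centre from -Y edge",(r[1]+r[2])/2+.041*Y)
quad(t3,[C(557,243),C(705,243),C(705,357),C(557,357)],.168,1.8)
E
```

```text
[0.07, 0.1, 0.09, 0.12] c [ 0.5604 -0.163   0.06  ] len [0.0868 0.1094 0.0935 0.1084] ang [113.2701  26.9475 112.7964  23.4026]
box centre from -Y edge [ 0.5615 -0.1669  0.06  ]
[0.03, 0.0, 0.01, 0.04] c [0.5223 0.2503 0.168 ] len [0.1077 0.0813 0.1077 0.0808] ang [90.1132  0.7788 89.8455  0.8066]
```

>>> jog_arm(series=[[[-0.0042,0,0.0019],[0,-0.7,0],0.0],[[0,0,0],[0,0,0],0.0],[[0,0.012,0],[0,0,0],0.0],[[0,0.01,0],[0,0,0],0.0],[[0,0.007,0],[0,0,0],0.0],[[0,0,0],[0,0,0],0.0],[[0,0,0],[0,0,0],0.0]])

```text
time_s: 18.27
tcp_pos: [0.5628, -0.1668, 0.0937]
ee_rot: [[-0.413, 0.0, -0.911], [0.911, -0.0, -0.413], [-0.0, -1.0, -0.0]]
wrist_force: [-0.3, 0.8, -2.0]
gripper_width: 0.159
```

```bash
python3 - <<'E'
from h import *
s=capture("scene");q=sense();print(q["tcp_pos"],q["wrist_force"]);print(q["ee_rot"])
cv2.imwrite("pics/s6.png",s[:,:,::-1])
W=cv2.convertScaleAbs(cv2.resize(s[225:305,180:260],(560,560),interpolation=2),alpha=2.0)
cv2.imwrite("pics/c6.png",W[:,:,::-1])
E
```

```text
[ 0.56281628 -0.1667663   0.09383423] [-0.27660887  0.62060584 -2.33836833]
[[-4.12722347e-01  6.70278732e-04 -9.10856638e-01]
 [ 9.10856799e-01 -1.28553390e-04 -4.12722515e-01]
 [-3.93732833e-04 -9.99999767e-01 -5.57471084e-04]]
```

View pics/c6.png

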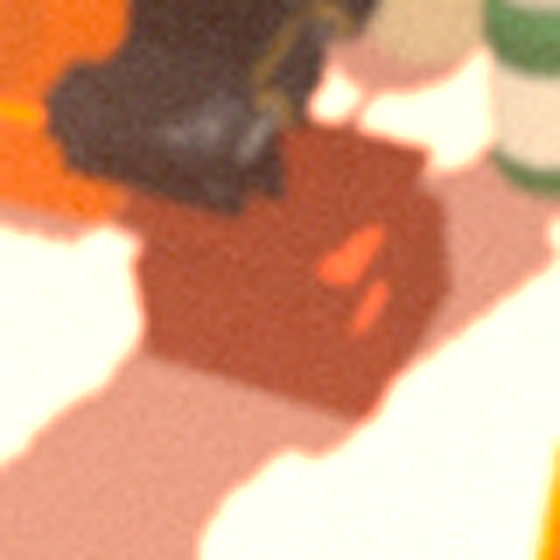

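The lid's far-right corner is at crop (425,150), the box rim's is near (441,203), and there is a clear gap between them. I'll put numbers on it.

```bash
python3 - <<'E'
from h import *
np.set_printoptions(precision=4,suppress=True)
s=cv2.imread("pics/s6.png");s3=cv2.imread("pics/s3.png")
L=lambda x,y:(x/7+180-.43,y/7+225-.43)
A=lambda x,y:((x-400)/5+180-.4,y/5+225-.4)
lf=edge(s,L(310,127),L(422,152),2);lr=edge(s,L(428,152),L(418,180),2)
far=edge(s3,A(562,97),A(715,145),2);right=edge(s3,A(716,150),A(720,200),2)
z=.0893;a=ray("scene",meet(lf,lr),z)
print("lid",lf[2],lr[2],meet(lf,lr),a)
y=np.radians(24.4);X=np.array([np.cos(y),np.sin(y),0]);Y=np.array([-X[1],X[0],0])
# long-side (Y) offset: compare far edges at the same place
mid=ray("scene",lf[0],z);fm=ray("scene",far[0],.06);print("Y offset lid-box far edges",(mid-fm)@Y)
# X offset: far-right corners, left corners
b=ray("scene",meet(far,right),.06);print("box",meet(far,right),b,"X offset right",(a-b)@X)
T=np.array([.5628,-.1668,z]);print("TCP-predicted lid corner",proj("scene",T+.054*X+.041*Y))
left=edge(s3,A(562,97),A(500,182),2);c1=ray("scene",meet(far,left),.06);print("X of box centre rel lid corner est, right/left/mean",(b-.054*X-T)@X,(c1+.054*X-T)@X, "lid",(a-.054*X-T)@X)
E
```

```text
lid 0.06426835 0.035012543 [241.5393 245.8254] [ 0.5989 -0.1107  0.0893]
Y offset lid-box far edges 0.0001795323202975034
box [242.5431 252.9576] [ 0.6003 -0.1103  0.06  ] X offset right -0.0014928564100637174
TCP-predicted lid corner [241.5845 244.5441]
X of box centre rel lid corner est, right/left/mean 0.0035375956835601713 0.010127435559722977 lid 0.002044739273496453
```

The long sides line up within 0.2 mm. Along the length the views give between -1 and +5 mm, so I'll shift 1.5 mm and lower to about 1 cm.

>>> jog_arm(series=[[[0,0,-0.0015],[0,0,0],0.0],[[0,0.003,0],[0,0,0],0.0],[[0,0.003,0],[0,0,0],0.0],[[0,0,0],[0,0,0],0.0],[[0,0,0],[0,0,0],0.0],[[0,0,0],[0,0,0],0.0]])

```text
time_s: 19.08
tcp_pos: [0.564, -0.1661, 0.0876]
ee_rot: [[-0.413, 0.0, -0.911], [0.911, -0.0, -0.413], [-0.0, -1.0, -0.0]]
wrist_force: [-0.3, -1.2, -1.6]
gripper_width: 0.157
```

```bash
python3 - <<'E'
from h import *
s=capture("scene");t=capture("top");q=sense();print(q["tcp_pos"],q["wrist_force"],q["gripper_width"],abs(q["joint_velocities"]).max())
cv2.imwrite("pics/s7.png",s[:,:,::-1])
W=np.zeros((420,800,3),np.uint8);W[:,:500]=s[:,:500];W[:,500:]=cv2.resize(s[240:296,190:230+0],(300,420),interpolation=2)
W[:210,500:]=cv2.resize(t[100:310,130:430],(300,210))
W[210:,500:]=cv2.convertScaleAbs(cv2.resize(s[230:286,180:260],(300,210),interpolation=2),alpha=2.)
cv2.imwrite("pics/c7.png",W[:,:,::-1])
E
```

```text
[ 0.56393078 -0.16611611  0.08764448] [-0.21643018  0.15435015 -1.24582196] 0.15875114631067663 0.07961019726372813
```

View pics/c7.png

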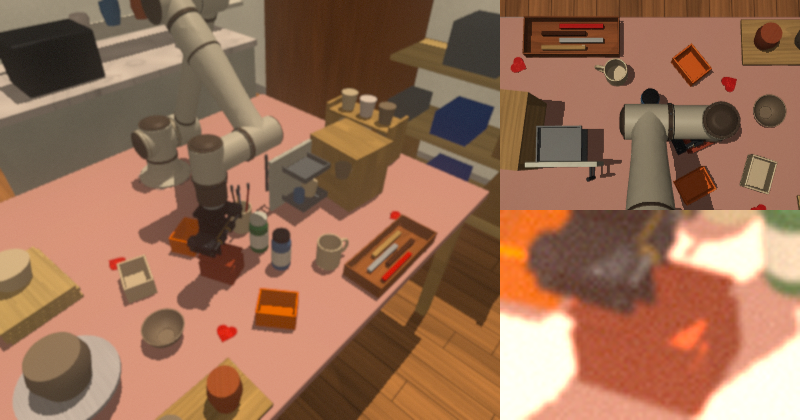

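The lid hovers over the red box, the door is open, the rack is empty and everything is upright. I'm handing in.

```bash
python3 -c "
from station import *
print(finish_job())"
```

```text
the job is handed in; nothing more can be done
None
```

I swung the door to about 84° (from the tool's path), lifted the lid out of the rack and carried it over the jars to the red box. I handed in at about 19 s of the 56 s, with the lid still held over the box.

**Last checks**
- **Height and level:** the lid's underside is about 11 mm above the rim, worked out from the tool height. The tool was level to better than 0.1°.
- **Grip:** the fingers were shut on the ridge at 14 mm. The wrist force readings fit the lid's weight plus noise, and the joint speeds were near zero.
- **Fit across the lid:** before the last small move, the long edges of lid and box agreed within about 0.2 mm in the scene camera.
- **Yaw:** I set the lid at about 24.4°; edge fits of the box scattered from 23° to 27°.
- **Surroundings:** the final pictures show the door open, and the jars, pot, bowl and mug upright. The boxes look unmoved, but I did not re-measure their positions.

**Where the checks disagreed:** along the lid's long side, the scene camera put the box 1.5 to about 5 mm further out than the lid, while the top camera put it 1 mm the other way. I shifted the lid 1.5 mm as a compromise, so the remaining error there should be about 3 mm at most, against the 8 mm allowed. I did not repeat the edge fit after that shift.

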